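# Hang the washed cups to drain

### The arm

A 6-joint arm with a two-finger parallel gripper is mounted at the origin on a cart in front of the work surface, level with it; the furniture and walls round the work are solid. World frame = base frame: x ahead of the robot, y to its left, z up, the work surface at z = 0. Lengths are in m, angles in degrees, forces in N, time in s.
With the tool pointing down it reaches from about 0.4 to 0.825 m from the base axis. Payload 7 kg.
Tool frame: the origin (TCP) lies between the finger pads; the fingertips stand 25 mm ahead of it and the grasp point (between the pads) lies 6 mm ahead of it; z points along the fingers, y is the line along which they close (so a half turn about z gives the same grasp; the last joint's range is limited). The gripper opens to 88 mm and grips with 3 to 60 N. Pads are 19 mm wide; open, the fingers measure 130 mm over their backs; the gripper's body (78 mm by 193 mm) begins 47 mm behind the grasp point.
Start: joints at [-57.175, 20.546, 0.682, 0, -70.136, -16.507], TCP at [0.19, -0.648, 0.252] pointing down, gripper open.
Joint ranges: [-176.03, 176.03], [-82.01, 121.73], [-58.28, 71.71], [-173.87, 95.51], [-174.79, -0.11], [-173.66, 173.66]. Speed limits (degrees/s): [136.94, 136.94, 172.46, 180, 180, 180].

### API

Orientations are given as [roll, pitch, yaw] about the fixed x, y, z axes, in that order (R = Rz(yaw) Ry(pitch) Rx(roll)).
In Python, from plant import ctrl, snapshot gives the robot as it stands (ctrl), with the cameras as plain functions.
- The arm moves only by the shell command python3 drive.py 'ROWS'. ROWS is a JSON list of rows, 1 to 8 of them, each of 5 numbers: dx, dy, dz in m, then a turn about the tool's z in degrees, then the finger opening in m; each row is the pose to reach, as a shift and turn from the pose commanded when the command began, along the tool's axes at that moment; what a row does not reach only later rows make up. A row lasts 1/8 s, in which the tool goes at most 0.0625 m and 10.7 degrees, less where a joint would pass 70% of its speed; a pose out of reach is approached as far as the arm can. The fingers move at their own pace and stop on an object; the grip force is fixed at half the most. Time passes only in rows, so rows that do not move let the fingers close. It prints the time, the measured TCP pose, the force, the opening and the grip force at its end.
- ctrl.get_obs(): the state, without advancing time (a new reading comes with each control period).
- snapshot(name): name is "side" or "top" or "wrist"; returns a dict with "frame" (400x640x3 uint8, red, green, blue), "z_map" (400x640 float32, m along the optical axis (not along the pixel's ray), 0 where there is no reading), "fovy" (degrees; the focal length in pixels is half the picture's height over the tangent of half this angle, whatever the lens; pixels are square), "cx", "cy" (the principal point, pixels), "R" (3x3) and "t" (3): a world point X has camera coordinates R X + t; the wrist camera has in their place "T_tool_cam" (4x4, takes a point from camera to tool coordinates, whose origin is the TCP and whose axes are the flange's). Camera axes: x right, y down, z forward; pixel columns grow to the right and rows downward; lengths in m; the calibration is good to about 2 mm. A picture is of the moment at which its call begins: read the wrist's pose just before it.
- ctrl.close_job(): hands the job in; it is judged then, once.
The state is a dict: "clock": time; "joint_pos": joint angles; "qvel": joint speeds; "tau": joint torques, N m; "tool_pos": TCP position; "orientation": TCP orientation; "force": force on the tool from outside, world axes, zero at the start; "moment": the same for the moment, N m; "opening": finger opening in m; "gripper_force": force on a finger pad.
Only numpy, scipy, OpenCV 4.12 (cv2) and the standard library are available. Lean on these libraries where they do the work, as an engineer would, in place of code of your own. Each camera call takes 0.05 s, during which the arm holds its last target. There are 200 camera calls.

### The job

Two washed steel cups lie on the range top. Hang both mouth-down on the free pegs of the draining rack - the tall cup on the free long peg, the short cup on the short peg - each pushed fully home so that its rim stops against the grey tongue at the foot of the peg, and let go. Leave the cup that already hangs on the other long peg in its place, and do not push or knock over the other things standing around.

Things in the scene. Friction and masses are not known exactly. Their poses are not given: they have to be found in the camera images.
- tall_cup: tall cup lying on its side: plain steel, straight, round (slightly faceted, so it lies still unless nudged), 62 mm outer and 56 mm inner diameter, 115 mm long, closed end 4 mm thick, 0.16 kg. Origin on its axis at mid length, 31 mm above the range top as it lies; x axis along the cup from the open mouth (-x) to the closed end (+x). Grasp across the diameter near mid length.
- tall_cup_mouth (a point): centre of the tall cup's open mouth (rim plane)
- tall_cup_end (a point): centre of the tall cup's closed end (outside)
- short_cup: the short cup lying on its side: as the tall cup (62 mm diameter, wall 3 mm, x axis from mouth to closed end, origin at mid length on the axis) but 70 mm long, 0.11 kg. It is too short to go home on a long peg.
- short_cup_mouth (a point): centre of the short cup's open mouth (rim plane)
- short_cup_end (a point): centre of the short cup's closed end (outside)
- hung_cup: a third cup, same as the tall one, that already hangs mouth-down on one of the long pegs (long_peg_b); leave it. Origin at its mid length on its axis; its frame is upright: z up, x level in the direction in which the pegs lean.
- hung_cup_mouth (a point): centre of the hanging cup's mouth
- hung_cup_end (a point): centre of the hanging cup's closed end
- rack: fixed steel draining rack: drip tray 350 mm along its y, 50 mm behind to 100 mm ahead of the rail in x, 12 mm high; 14 mm thick rail along y, centre line 78 mm above the range top, end posts at y +-163 mm. Origin on the range top under mid rail; x = level direction in which all pegs lean (away from the robot). Pegs 110 mm apart on the rail; which is where varies.
- long_peg_a: the free long peg: 18 mm round rod, rising 32 deg above level towards the rack's +x; tip 95 mm from the rail's centre line; at its foot a collar with a 16 mm wide grey tongue hanging 54 mm square below the peg; their face, 12 mm up the peg, stops the rim. Origin on the rail's centre line; frame upright, x level along the lean. A cup fully home is parallel, its axis 19 mm square below the peg's.
- long_peg_a_mouth_home (a point): where the centre of the tall cup's mouth is when it hangs fully home on this peg
- long_peg_a_end_home (a point): where the centre of the tall cup's closed end is then
- long_peg_b: the other long peg, the same, on which the third cup already hangs
- long_peg_b_mouth_home (a point): where the centre of the hanging cup's mouth is
- long_peg_b_end_home (a point): where the centre of the hanging cup's closed end is
- short_peg: the short peg: as the long pegs, but its tip is 65 mm from the rail's centre line
- short_peg_mouth_home (a point): where the centre of the short cup's mouth is when it hangs fully home on this peg
- short_peg_end_home (a point): where the centre of the short cup's closed end is then
- spray_can: bystander: upright aerosol can, 59 mm diameter, 225 mm tall, between the cups and the rack; origin at the centre of its foot
- lidded_jar: bystander: clear lidded jar, 100 mm diameter, 182 mm tall; origin at the centre of its foot
- timer: bystander: round kitchen timer, 62 mm diameter, 50 mm tall; origin at the centre of its foot
- scoop: bystander: white measuring scoop lying flat, 109 x 48 x 26 mm; origin at the centre of its underside
- carton: bystander: small red carton lying flat behind the rack, 50 x 110 x 28 mm; origin at the centre of its underside. Behind the work stand two fixed stock pots about 400 mm tall, to keep clear of: radius 0.23 m about x 0.82, y -0.16, and radius 0.20 m about x 0.86, y 0.28

How it is judged (in metres and radians):
At the end, for the whole second after the job is handed in: Tall cup on the free long peg and short cup on the short peg, each at rest and released with its mouth centre within 14 mm and its closed-end centre within 16 mm of its fully home place; the third cup still hangs on its peg to the same tolerances (distance between tall_cup_mouth and long_peg_a_mouth_home below 0.014 m and distance between tall_cup_end and long_peg_a_end_home below 0.016 m and distance between short_cup_mouth and short_peg_mouth_home below 0.014 m and distance between short_cup_end and short_peg_end_home below 0.016 m and distance between hung_cup_mouth and long_peg_b_mouth_home below 0.014 m and distance between hung_cup_end and long_peg_b_end_home below 0.016 m and linear speed of each of tall_cup, short_cup, hung_cup below 0.02 m/s and angular speed of each of tall_cup, short_cup, hung_cup below 0.2 rad/s); the robot touches nothing.
It fails at once if the spray can is pushed more than 25 mm or tipped over (distance of spray_can from where it was at the start of the episode above 0.025 m or angle between spray_can's own z axis and vertical above 0.5 rad).
It fails at once if the lidded jar is pushed more than 25 mm or tipped over (distance of lidded_jar from where it was at the start of the episode above 0.025 m or angle between lidded_jar's own z axis and vertical above 0.5 rad).
It fails at once if the timer is pushed more than 25 mm or tipped over (distance of timer from where it was at the start of the episode above 0.025 m or angle between timer's own z axis and vertical above 0.5 rad).
It fails at once if the scoop or the carton is pushed more than 25 mm or tipped over (distance of any of scoop, carton from where it was at the start of the episode above 0.025 m or angle between any of scoop, carton's own z axis and vertical above 0.5 rad).
It fails at once if the cup that already hangs is shifted more than 20 mm (distance of hung_cup from where it was at the start of the episode above 0.02 m).
It also fails if it takes over 64 s, if anything falls off the work surface, if the arm or the gripper's body presses on something with over 40 N, if the wrist force passes 120 N, or if a joint passes its speed limit or range.

## Working session

There is one attempt and no reset: what is moved stays moved. The work goes in short steps, Python scripts to look and compute and a shell command to move; the robot and the scene stay as the last step left them, time stands still between calls to the robot, and variables do not carry over. Pictures are saved under pics/ and viewed, at most 10 in all, crops included, and the job is handed in when it is done.

```bash
ls; mkdir -p pics; cat > h.py <<'E'
import numpy as np, cv2
from plant import ctrl, snapshot
from scipy.spatial.transform import Rotation as Ro
def pose(o=None):
    o=o or ctrl.get_obs(); T=np.eye(4); T[:3,:3]=Ro.from_euler('xyz',o['orientation'],degrees=True).as_matrix(); T[:3,3]=o['tool_pos']; return T
def snap(n,save=None):
    T=pose(); s=snapshot(n)
    if save: cv2.imwrite('pics/'+save,s['frame'][:,:,::-1])
    z=s['z_map']; f=200/np.tan(np.radians(s['fovy']/2)); v,u=np.mgrid[:400,:640]
    P=np.stack([(u-s['cx'])/f*z,(v-s['cy'])/f*z,z],-1)
    if 'R' in s: P=(P-s['t'])@s['R']
    else:
        C=T@s['T_tool_cam']; P=P@C[:3,:3].T+C[:3,3]
    P[z==0]=np.nan
    return s,P
E
python3 - <<'E'
from h import *
o=ctrl.get_obs();print(o)
for n in('top','side'):
    s,P=snap(n,n+'0.png'); np.save(n+'0.npy',P); print(n,s['fovy'],s.get('R'),s.get('t'))
E
```

```text
drive.py
pics
plant.py
{'clock': 0.0, 'joint_pos': array([-5.71742065e+01,  2.05926951e+01,  6.32275097e-01, -2.11038058e-02,
       -7.01338634e+01, -1.65074071e+01]), 'qvel': array([ 0.04695958, -0.00839645,  0.0340794 , -0.01133131, -0.08514822,
        0.05849586]), 'tau': array([ 1.24765243e-04, -5.82720459e+01,  2.93067491e+01,  6.99736297e+00,
        6.94264789e-03, -1.13018880e-04]), 'tool_pos': array([ 0.18951905, -0.64737786,  0.25059394]), 'orientation': array([ 1.79903965e+02, -7.77146832e-03, -1.63688795e+02]), 'force': array([0.43250684, 0.11397924, 0.3405551 ]), 'moment': array([-0.04586895,  0.00802657,  0.03904213]), 'gripper_force': 0.0, 'opening': 0.0874525716606081}
top 56.42354320784553 [[ 0.0075427  -0.99996534 -0.00352515]
 [-0.99636734 -0.00721643 -0.08485305]
 [ 0.08482467  0.00415237 -0.99638724]] [-0.02686094  0.48984601  1.10865634]
side 48.77498400676957 [[-0.99407904 -0.10563895  0.02544173]
 [-0.05977906  0.33616715 -0.93990324]
 [ 0.09073772 -0.93585899 -0.34049172]] [0.49324441 0.14775945 1.30103283]
```

View pics/top0.png

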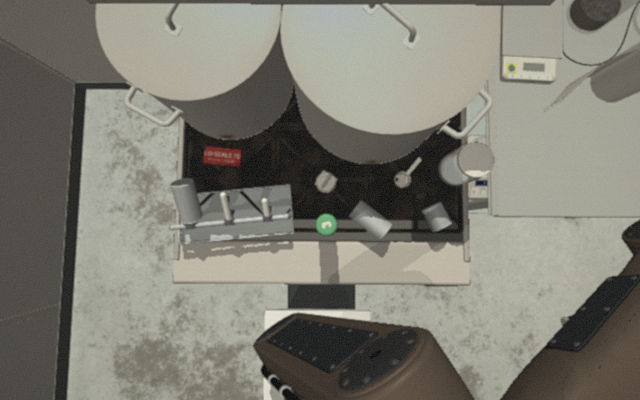

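View pics/side0.png

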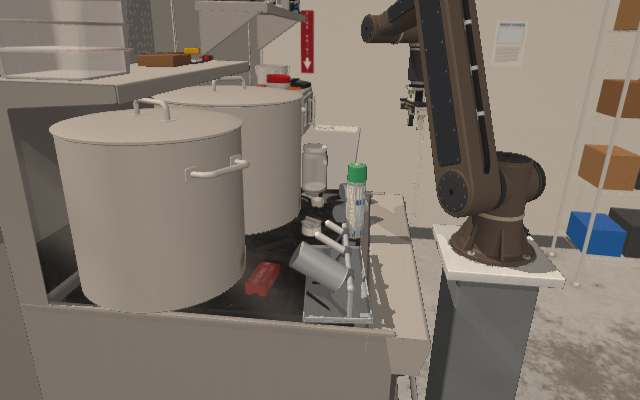

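The top view shows the rack at left: hung cup (187,200), a peg at (226,205) and another at (265,208). The spray can is at (326,224), the tall cup at (370,220), the short cup at (437,217), the timer at (325,181), the scoop at (405,177) and the jar at (467,162). The side view confirms that the pegs lean away from the robot.

```bash
python3 - <<'E'
from h import *
P=np.load('top0.npy')
im=cv2.imread('pics/top0.png')[130:260,165:500]
cv2.imwrite('pics/c1.png',cv2.resize(im,(800,310),interpolation=cv2.INTER_CUBIC))
def rep(n,u0,u1,v0,v1,zlo,zhi):
    Q=P[v0:v1,u0:u1].reshape(-1,3);Q=Q[(Q[:,2]>zlo)&(Q[:,2]<zhi)]
    if len(Q)<5: print(n,len(Q));return
    r=cv2.minAreaRect(Q[:,:2].astype(np.float32)*1000)
    print(n,len(Q),Q.mean(0).round(3),'max z',Q[:,2].max().round(3),[np.round(a,1) for a in r],'x',Q[:,0].min().round(3),Q[:,0].max().round(3),'y',Q[:,1].min().round(3),Q[:,1].max().round(3))
rep('tall',342,400,195,245,.03,.1)
rep('short',415,465,195,240,.03,.1)
rep('spray',310,342,205,240,.15,.3)
rep('hung',165,212,170,225,.1,.2)
rep('pegL',215,240,185,220,.09,.2)
rep('pegR',253,280,185,220,.09,.2)
rep('rail',165,300,190,250,.07,.092)
rep('tray',165,300,180,250,.005,.02)
rep('timer',310,342,165,198,.03,.08)
rep('scoop',385,425,150,195,.012,.05)
rep('jar',435,500,135,190,.1,.3)
E
```

```text
tall 816 [ 0.421 -0.155  0.054] max z 0.065 [array([ 422.2, -156. ]), array([115.8,  61.3]), np.float64(53.1)] x 0.366 0.481 y -0.219 -0.092
short 511 [ 0.431 -0.349  0.054] max z 0.064 [array([ 432.7, -352.7]), array([70.7, 59.9]), np.float64(26.2)] x 0.39 0.477 y -0.392 -0.312
spray 385 [ 0.404 -0.026  0.222] max z 0.229 [array([405.1, -25.8]), array([52.5, 53.6]), np.float64(1.2)] x 0.379 0.431 y -0.053 0.001
hung 839 [0.477 0.363 0.126] max z 0.157 [array([471., 367.]), array([123.6,  61.1]), np.float64(7.4)] x 0.411 0.531 y 0.337 0.403
pegL 175 [0.456 0.255 0.112] max z 0.134 [array([456.7, 256.1]), array([74.2, 17.5]), np.float64(5.2)] x 0.42 0.494 y 0.244 0.266
pegR 124 [0.451 0.144 0.103] max z 0.118 [array([449.1, 145.1]), array([60.1, 19.9]), np.float64(10.0)] x 0.421 0.479 y 0.132 0.155
rail 688 [0.415 0.257 0.084] max z 0.092 [array([441.1, 254.6]), array([ 77.3, 340.8]), np.float64(6.1)] x 0.388 0.471 y 0.082 0.421
tray 1162 [0.437 0.234 0.008] max z 0.017 [array([451.5, 245. ]), array([176.4, 374.4]), np.float64(5.9)] x 0.345 0.544 y 0.06 0.433
timer 311 [ 0.536 -0.023  0.037] max z 0.053 [array([536.4, -22.6]), array([58.2, 56.7]), np.float64(62.4)] x 0.504 0.569 y -0.056 0.01
scoop 169 [ 0.58  -0.267  0.025] max z 0.048 [array([ 580.6, -267.8]), array([ 97.1, 102.6]), np.float64(28.5)] x 0.522 0.636 y -0.312 -0.2
jar 1417 [ 0.573 -0.407  0.168] max z 0.186 [array([ 578.2, -414.7]), array([96.3, 96.8]), np.float64(53.1)] x 0.528 0.626 y -0.465 -0.367
```

View pics/c1.png

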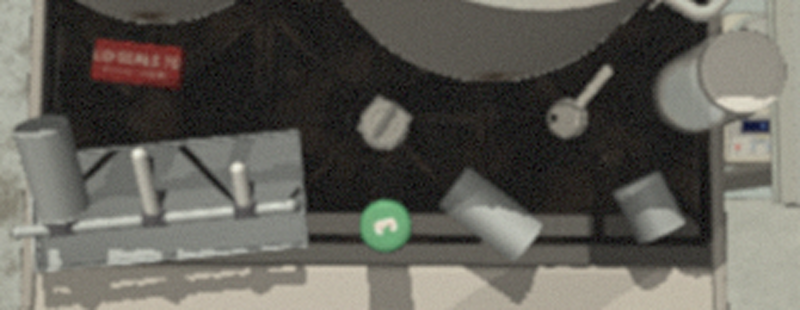

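```bash
cat >> h.py <<'E'
def go(x,y,z,yaw=None):
    o=ctrl.get_obs();T=pose(o); d=T[:3,:3].T@(np.array([x,y,z])-T[:3,3])
    w=0 if yaw is None else -((yaw-o['orientation'][2]+180)%360-180)
    print('shift',d.round(4),'turn',round(w,1),'j6',o['joint_pos'][5].round(1),'j1',o['joint_pos'][0].round(1),'rows',np.ceil(max(np.linalg.norm(d)/.0625,abs(w)/10.7)))
E
python3 - <<'E'
from h import *
s,P=snap('wrist'); print(s['T_tool_cam'].round(3),s['fovy'])
go(.36,-.25,.34)
E
```

```text
[[ 0.    -0.962 -0.272  0.073]
 [ 1.     0.     0.001 -0.001]
 [-0.001 -0.272  0.962 -0.132]
 [ 0.     0.     0.     1.   ]] 66.4381952126832
shift [-0.2752  0.3337 -0.0888] turn 0 j6 -16.5 j1 -57.2 rows 8.0
```

```bash
python3 drive.py '[[-0.275,0.33,-0.09,0,0.088],[-0.275,0.33,-0.09,0,0.088],[-0.275,0.33,-0.09,0,0.088],[-0.275,0.33,-0.09,0,0.088],[-0.275,0.33,-0.09,0,0.088],[-0.275,0.33,-0.09,0,0.088],[-0.275,0.33,-0.09,0,0.088],[-0.275,0.33,-0.09,0,0.088]]'; python3 - <<'E'
from h import *
s,P=snap('wrist','w1.png'); np.save('w1.npy',P)
E
```

```text
clock: 1.15
tool_pos: [0.3626, -0.2507, 0.3428]
orientation: [-179.9, 0.2, -163.3]
force: [0.6, -0.7, 0.0]
opening: 0.0875
gripper_force: 0.0
```

View pics/w1.png

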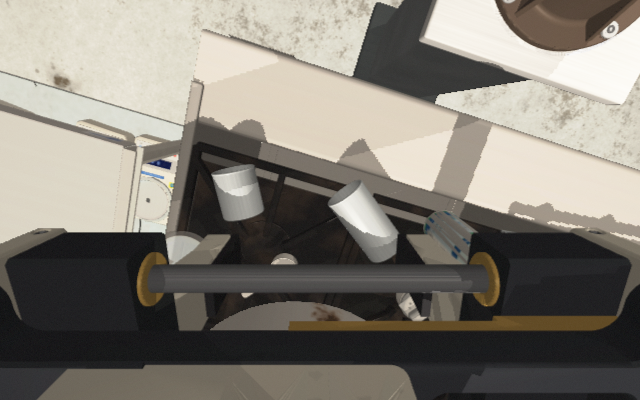

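```bash
python3 - <<'E'
from h import *
im=cv2.imread('pics/w1.png')[155:275,200:410]
cv2.imwrite('pics/c2.png',cv2.resize(im,(798,456),interpolation=cv2.INTER_CUBIC))
P=np.load('w1.npy')
for n,(u0,u1,v0,v1) in dict(tall=(320,405,170,268),short=(205,270,155,228)).items():
    Q=P[v0:v1,u0:u1].reshape(-1,3);Q=Q[(Q[:,2]>.02)&(Q[:,2]<.1)]
    r=cv2.minAreaRect(Q[:,:2].astype(np.float32)*1000); print(n,len(Q),r,Q[:,2].max())
    # top ridge: fit line
    q=Q[Q[:,2]>.056]; c=q.mean(0); print(c, np.degrees(np.arctan2(*np.linalg.svd(q-c,full_matrices=False)[2][0][[1,0]])))
E
```

```text
tall 2889 ((424.6029357910156, -156.5508575439453), (116.2871322631836, 62.57337188720703), 53.349151611328125) 0.06336313480130246
[ 0.42283119 -0.15849275  0.05944867] 53.32512677777632
short 2062 ((434.70440673828125, -354.123291015625), (70.83152770996094, 60.87278366088867), 26.22803497314453) 0.0634477536243746
[ 0.43353655 -0.35433377  0.05940589] 25.99380836600365
```

View pics/c2.png

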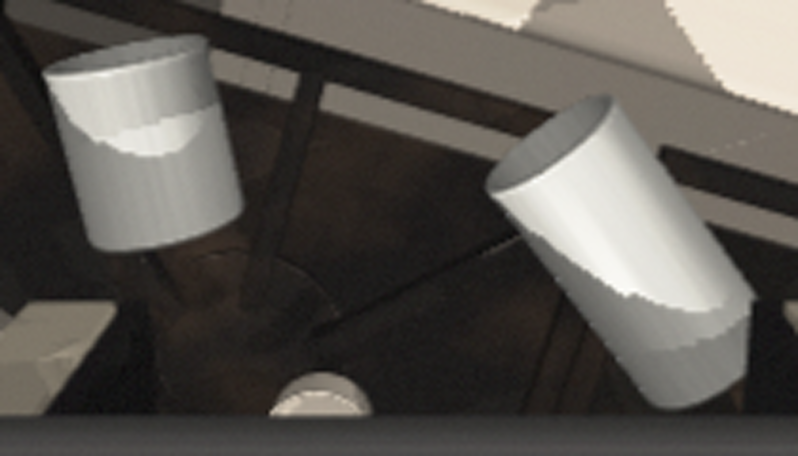

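Both mouths (dark openings with a visible rim, crop (550,150) and (125,55)) face the robot. The closed ends point away. I'll grasp the tall cup first, staying clear of the spray can.

```bash
python3 - <<'E'
from h import *
go(.430,-.149,.16,-126.7)
P=np.load('w1.npy');print(P[194,345],P[172,222])
E
```

```text
shift [-0.0945  0.0793  0.1823] turn -36.7 j6 -64.3 j1 -9.1 rows 4.0
[ 0.39871713 -0.19537682  0.00363123] [ 0.41745446 -0.38807012  0.0138257 ]
```

```bash
python3 drive.py '[[-0.0945,0.0793,0,-10,0.088],[-0.0945,0.0793,0,-20,0.088],[-0.0945,0.0793,0.03,-30,0.088],[-0.0945,0.0793,0.09,-36.7,0.088],[-0.0945,0.0793,0.15,-36.7,0.088],[-0.0945,0.0793,0.18,-36.7,0.088],[-0.0945,0.0793,0.18,-36.7,0.088]]'; python3 - <<'E'
from h import *
go(.430,-.149,.049,-126.7)
E
```

```text
clock: 2.08
tool_pos: [0.4271, -0.1524, 0.1593]
orientation: [179.7, -0.2, -127.1]
force: [-0.3, 0.3, 0.9]
opening: 0.0879
gripper_force: 0.0
shift [-0.0048 -0.0007  0.1103] turn -0.4 j6 -42.5 j1 5.4 rows 2.0
```

```bash
python3 drive.py '[[-0.003,0,0.055,0,0.088],[-0.003,0,0.109,0,0.088],[-0.003,0,0.109,0,0.088],[-0.003,0,0.109,0,0.04],[-0.003,0,0.109,0,0.04],[-0.003,0,0.109,0,0.04],[-0.003,0,0.109,0,0.04],[-0.003,0,0.109,0,0.04]]'; python3 - <<'E'
from h import *
o=ctrl.get_obs();print(o['tool_pos'],o['opening'])
E
```

```text
clock: 3.08
tool_pos: [0.4319, -0.1487, 0.0541]
orientation: [-179.9, 0.1, -126.9]
force: [-2.6, 1.1, 11.5]
opening: 0.0616
gripper_force: 30.0
[ 0.43187227 -0.14867517  0.05409979] 0.06158000883277416
```

```bash
python3 drive.py '[[0,0,0,0,0.088],[0,0,0,0,0.088],[0,0,0.007,0,0.088],[0,0,0.007,0,0.088],[0,0,0.007,0,0.04],[0,0,0.007,0,0.04],[0,0,0.007,0,0.04],[0,0,0.007,0,0.04]]'; python3 - <<'E'
from h import *
s,P=snap('wrist','w2.png'); np.save('w2.npy',P);o=ctrl.get_obs();print(o['tool_pos'],o['opening'])
E
```

```text
clock: 4.08
tool_pos: [0.4312, -0.1488, 0.0456]
orientation: [-180.0, 0.0, -127.0]
force: [0.6, 0.0, -0.4]
opening: 0.0618
gripper_force: 30.0
[ 0.43114715 -0.14875392  0.04563125] 0.061981582794040285
```

View pics/w2.png

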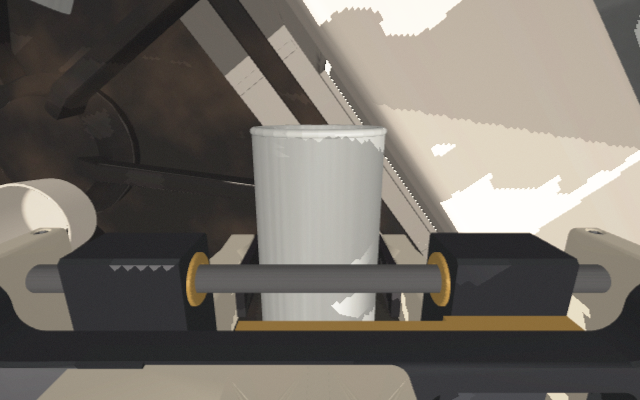

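The tall cup sits squarely between the fingers with its rim at row 128, and the force is near zero. Next I'll fit the rack from the top cloud and lift.

```bash
python3 drive.py '[[0,0,-0.06,0,0.04],[0,0,-0.12,0,0.04],[0,0,-0.18,0,0.04],[0,0,-0.24,0,0.04],[0,0,-0.265,0,0.04],[0,0,-0.265,0,0.04]]'; python3 - <<'E'
from h import *
W=np.load('w2.npy');print('rim',W[131,320],W[140,320],W[200,320])
P=np.load('top0.npy');Q=P[190:250,165:300].reshape(-1,3)
q=Q[(Q[:,2]>.079)&(Q[:,2]<.09)&(Q[:,0]<.44)]
l=cv2.fitLine((q[:,:2]*1000).astype(np.float32),cv2.DIST_HUBER,0,0.1,0.1).ravel();print('rail',l,np.degrees(np.arctan2(l[1],l[0]))-90)
t=Q[(Q[:,2]>.004)&(Q[:,2]<.02)]; 
for n,(u0,u1) in dict(L=(215,240),R=(253,280)).items():
    p=P[185:222,u0:u1].reshape(-1,3);p=p[p[:,2]>.098]
    c=p.mean(0);d=np.linalg.svd(p-c,full_matrices=False)[2][0];d*=np.sign(d[0]);print(n,c,d,np.degrees(np.arctan2(d[1],d[0])),np.degrees(np.arcsin(d[2])),'far',p[p[:,0].argsort()[-5:]].mean(0))
go(.64,.276,.31,-174)
E
```

```text
clock: 4.88
tool_pos: [0.4316, -0.1487, 0.3123]
orientation: [-179.8, 0.2, -127.0]
force: [0.3, 0.0, -2.9]
opening: 0.062
gripper_force: 30.0
rim [ 0.39066761 -0.20249833  0.06032804] [ 0.39267072 -0.19982385  0.06020758] [ 0.40682134 -0.18094274  0.06043141]
rail [ 1.0086303e-01 -9.9490035e-01  4.1254788e+02  2.4903893e+02] -174.21112
L [0.4608192  0.25509952 0.11545861] [0.86998876 0.0904848  0.48469791] 5.937805081087425 28.992682338232594 far [0.49166141 0.25891703 0.12574379]
R [0.46038446 0.14531849 0.10756636] [0.91777583 0.10575478 0.3827577 ] 6.573169577429996 22.504605930486953 far [0.47786371 0.14519657 0.10870556]
shift [-0.4646  0.089   0.0033] turn 47.0 j6 -42.8 j1 5.8 rows 8.0
```

```bash
python3 - <<'E'
from h import *
go(.583,.268,.31,-174.2)
E
```

```text
shift [-0.4239  0.1297  0.0031] turn 47.2 j6 -42.8 j1 5.8 rows 8.0
```

```bash
python3 drive.py '[[-0.055,0.017,0,6,0.04],[-0.11,0.034,0,12,0.04],[-0.165,0.05,0,18,0.04],[-0.22,0.067,0,24,0.04],[-0.275,0.084,0,30,0.04],[-0.33,0.101,0,37,0.04],[-0.38,0.117,0,44,0.04],[-0.424,0.13,0,47.2,0.04]]'; python3 drive.py '[[0,0,0,0,0.04],[0,0,0,0,0.04]]';  python3 - <<'E'
from h import *
go(.583,.268,.141,-174.2)
s,P=snap('side','s1.png');np.save('s1.npy',P)
E
```

```text
clock: 5.88
tool_pos: [0.5819, 0.2699, 0.3077]
orientation: [-179.9, -0.2, -174.3]
force: [1.1, -0.5, -1.0]
opening: 0.0612
gripper_force: 30.0
clock: 6.12
tool_pos: [0.5816, 0.2679, 0.3083]
orientation: [-179.9, -0.2, -174.1]
force: [-0.4, -0.6, -1.3]
opening: 0.0618
gripper_force: 30.0
shift [-0.002   0.0003  0.1673] turn 0.1 j6 -126.3 j1 42.1 rows 3.0
```

View pics/s1.png

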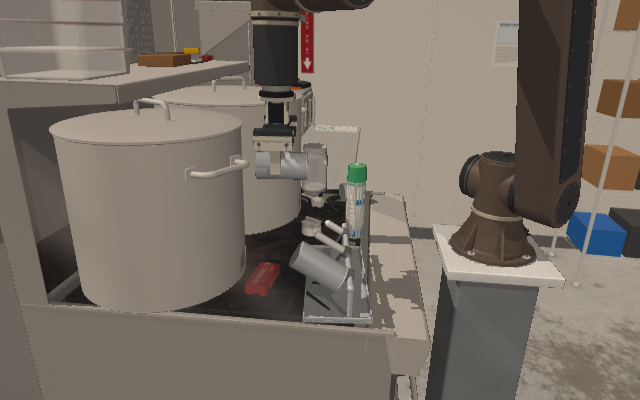

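The side view shows the cup held level at (285,165) with its mouth to the robot, beyond and above the pegs. Next I'll lower it and slide it onto the peg tip.

```bash
python3 drive.py '[[-0.001,0,0.055,0,0.04],[-0.001,0,0.11,0,0.04],[-0.001,0,0.17,0,0.04],[-0.001,0,0.17,0,0.04],[0.015,0,0.17,0,0.04],[0.03,0,0.17,0,0.04],[0.049,0,0.172,0,0.04],[0.049,0,0.172,0,0.04]]'; python3 - <<'E'
from h import *
s,P=snap('side');np.save('s1.npy',P)
im=s['frame'][140:330,190:420,::-1]
cv2.imwrite('pics/s2.png',cv2.resize(im,(690,570),interpolation=cv2.INTER_CUBIC))
T=pose();d=T[:3,3]-np.array([.412,.2505,0]);c,n=np.cos(np.radians(5.8)),np.sin(np.radians(5.8));print('rack',d[0]*c+d[1]*n,-d[0]*n+d[1]*c,d[2])
E
```

```text
clock: 7.18
tool_pos: [0.5325, 0.2635, 0.141]
orientation: [179.9, 0.1, -174.1]
force: [0.7, -0.4, -1.0]
opening: 0.0616
gripper_force: 30.0
rack 0.12208063553474807 0.000905958666074954 0.14089827251681908
```

View pics/s2.png

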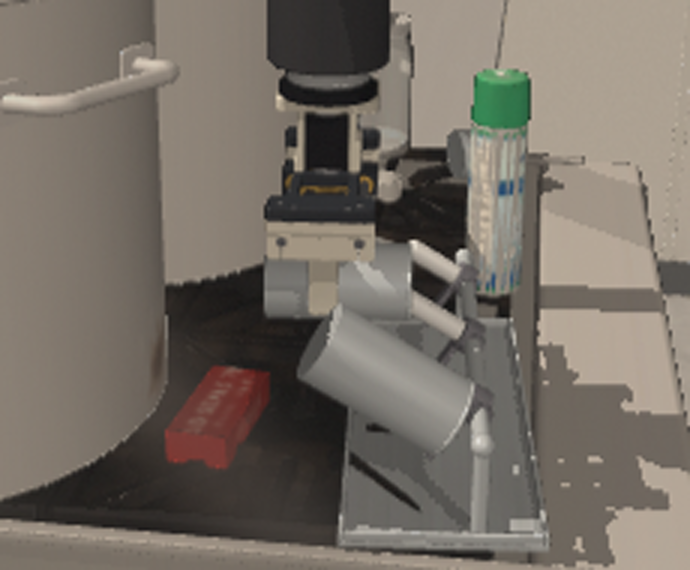

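The peg (crop (430,310)) is entering the mouth. I'll push in further, then raise so that the lower rim catches under the peg and tilts the cup.

```bash
python3 drive.py '[[0.015,0,0.008,0,0.04],[0.015,0,0.008,0,0.04],[0.02,0,0,0,0.04],[0.027,0,-0.008,0,0.04],[0.034,0,-0.017,0,0.04],[0.04,0,-0.025,0,0.04],[0.042,0,-0.029,0,0.04],[0.042,0,-0.029,0,0.04]]'; cat >> h.py <<'E'
def rack(O=(.412,.2505,0)):
    T=pose();d=T[:3,3]-np.array(O);c,n=np.cos(np.radians(5.8)),np.sin(np.radians(5.8));print('rack',d[0]*c+d[1]*n,-d[0]*n+d[1]*c,d[2])
def side(name):
    s,P=snap('side');im=s['frame'][140:330,190:420,::-1]
    cv2.imwrite('pics/'+name,cv2.resize(im,(690,570),interpolation=cv2.INTER_CUBIC));return s,P
E
python3 - <<'E'
from h import *
side('s3.png');rack()
E
```

```text
clock: 8.22
tool_pos: [0.4906, 0.2585, 0.1666]
orientation: [-179.9, -0.1, -174.2]
force: [1.6, -0.2, -12.6]
opening: 0.0616
gripper_force: 30.0
rack 0.07937851554436039 -4.512787905912308e-05 0.16677623839156694
```

View pics/s3.png

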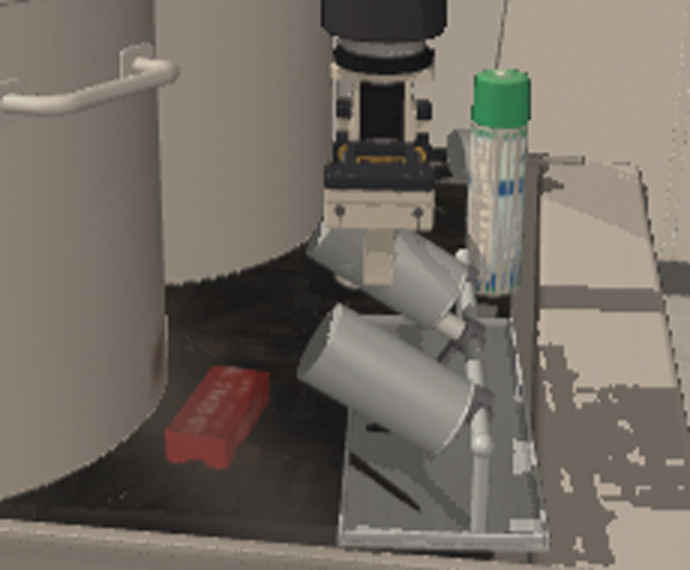

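The cup is now tilted parallel to the hung one, with the peg inside at (455,325). Next: slide it down and home.

```bash
python3 drive.py '[[0.01,0,0.009,0,0.04],[0.014,0,0.014,0,0.04],[0.008,0,0.03,0,0.04],[0,0,0.046,0,0.04],[0.004,0,0.05,0,0.04],[0.007,0,0.052,0,0.04],[0.007,0,0.052,0,0.04]]'; python3 - <<'E'
from h import *
rack()
E
```

```text
clock: 9.15
tool_pos: [0.4908, 0.2598, 0.1188]
orientation: [179.9, 0.6, -174.0]
force: [13.8, -6.7, 14.7]
opening: 0.0617
gripper_force: 30.0
rack 0.07935109526351912 0.001298659870552877 0.11875676658594701
```

```bash
python3 drive.py '[[0,0,-0.002,0,0.07],[0,0,-0.002,0,0.088],[0,0,-0.002,0,0.088],[0,0,-0.04,0,0.088],[0,0,-0.09,0,0.088],[0,0,-0.15,0,0.088],[0,0,-0.2,0,0.088],[0,0,-0.2,0,0.088]]'; python3 - <<'E'
from h import *
s,P=side('s4.png')
go(.437,-.351,.32,-153.9)
E
```

```text
clock: 10.15
tool_pos: [0.4861, 0.2593, 0.3198]
orientation: [179.8, 0.4, -174.1]
force: [-0.2, 0.4, -0.6]
opening: 0.0874
gripper_force: 0.0
shift [ 0.1098 -0.6018 -0.0047] turn -20.3 j6 -132.7 j1 48.5 rows 10.0
```

View pics/s4.png

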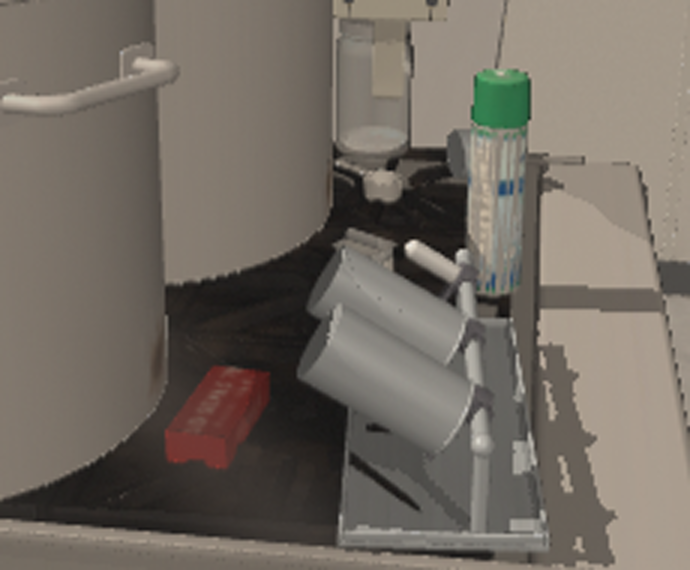

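The tall cup hangs parallel to and in line with the hung one, its rim at the collar (470,335). That was my tenth picture, so from here I'll check from depth data only. Next, the short cup.

```bash
python3 drive.py '[[0.011,-0.06,0,-4,0.088],[0.022,-0.12,0,-8,0.088],[0.033,-0.18,0,-12,0.088],[0.044,-0.24,0,-16,0.088],[0.055,-0.3,0,-20.3,0.088],[0.066,-0.36,0,-20.3,0.088],[0.077,-0.42,0,-20.3,0.088],[0.088,-0.48,0,-20.3,0.088]]';python3 - <<'E'
from h import *
P=snap('top')[1]
Q=P[160:240,165:245].reshape(-1,3); 
c,n=np.cos(np.radians(5.8)),np.sin(np.radians(5.8))
d=Q-np.array([.412,.2505,0]);r=np.stack([d[:,0]*c+d[:,1]*n,-d[:,0]*n+d[:,1]*c,d[:,2]],1)
for nm,y in(('tall',0),('hung',.11)):
    q=r[(abs(r[:,1]-y)<.045)&(r[:,2]>.1)];print(nm,len(q),'x',np.percentile(q[:,0],[1,99]).round(4),'y',np.percentile(q[:,1],[1,50,99]).round(4),'z99',np.percentile(q[:,2],[50,99]).round(4))
    e=q[abs(q[:,1]-np.median(q[:,1]))<.008]; f=np.polyfit(e[:,0],e[:,2],1);print('slope',np.degrees(np.arctan(f[0])),'z@.07',np.polyval(f,.07))
S=P[190:245,405:470].reshape(-1,3);S=S[(S[:,2]>.03)&(S[:,2]<.1)];print(cv2.minAreaRect((S[:,:2]*1000).astype(np.float32)) if len(S)>5 else 0)
go(.4355,-.3535,.16,-153.9)
E
```

```text
clock: 11.2
tool_pos: [0.4449, -0.2299, 0.3141]
orientation: [179.9, -0.1, -153.9]
force: [2.0, -0.2, 0.1]
opening: 0.0874
gripper_force: 0.0
tall 844 x [0.0148 0.1306] y [-0.0291 -0.0039  0.0288] z99 [0.1258 0.1516]
slope 17.39738922012752 z@.07 0.12783612439948105
hung 838 x [0.0186 0.1295] y [0.0806 0.1044 0.1372] z99 [0.1251 0.1529]
slope 18.8531002528518 z@.07 0.12756722554100997
((395.8250732421875, -347.119384765625), (29.15621566772461, 13.451793670654297), 78.07495880126953)
shift [ 0.0586 -0.1028  0.1538] turn -0.1 j6 -58.6 j1 -5.4 rows 4.0
```

```bash
python3 drive.py '[[0.029,-0.051,0,0,0.088],[0.0586,-0.103,0,0,0.088],[0.0586,-0.103,0.05,0,0.088],[0.0586,-0.103,0.1,0,0.088],[0.0586,-0.103,0.154,0,0.088],[0.0586,-0.103,0.154,0,0.088],[0.0586,-0.103,0.154,0,0.088]]';python3 - <<'E'
from h import *
P=snap('wrist')[1]
go(.4355,-.3535,.0456,-153.9)
Q=P.reshape(-1,3);q=Q[(Q[:,2]>.057)&(Q[:,2]<.068)&(np.hypot(Q[:,0]-.43,Q[:,1]+.35)<.06)];print(len(q),q.mean(0));
print(cv2.minAreaRect((q[:,:2]*1000).astype(np.float32)))
E
```

```text
clock: 12.12
tool_pos: [0.4393, -0.3469, 0.1627]
orientation: [-180.0, -0.0, -153.8]
force: [0.3, -0.8, 0.4]
opening: 0.0874
gripper_force: 0.0
shift [ 0.0069 -0.0036  0.1179] turn 0.1 j6 -45.6 j1 -18.2 rows 2.0
3125 [ 0.43360464 -0.35571072  0.05980584]
((435.05712890625, -354.734619140625), (70.78178405761719, 35.03114318847656), 25.662384033203125)
```

```bash
python3 drive.py '[[0.006,-0.004,0.055,0,0.088],[0.006,-0.004,0.117,0,0.088],[0.006,-0.004,0.117,0,0.088],[0.006,-0.004,0.117,0,0.04],[0.006,-0.004,0.117,0,0.04],[0.006,-0.004,0.117,0,0.04],[0.006,-0.004,0.117,0,0.04],[0.006,-0.004,0.117,0,0.04]]'
```

```text
clock: 13.18
tool_pos: [0.4361, -0.3532, 0.0466]
orientation: [-179.9, 0.1, -153.8]
force: [-0.2, 2.8, 9.6]
opening: 0.0619
gripper_force: 30.0
```

```bash
python3 drive.py '[[0,0,-0.06,0,0.04],[0,0,-0.12,0,0.04],[0,0,-0.18,0,0.04],[0,0,-0.24,0,0.04],[0,0,-0.265,0,0.04],[0,0,-0.265,0,0.04]]'; python3 - <<'E'
from h import *
T=pose();s,P=snap('wrist')
Q=(P.reshape(-1,3)-T[:3,3])@T[:3,:3]   # tool coords
q=Q[(abs(Q[:,1])<.006)&(abs(Q[:,0])<.08)&(Q[:,2]>-.03)&(Q[:,2]<.045)]
print(len(q),'x',np.percentile(q[:,0],[1,99]),'z',np.median(q[:,2])); e=q[q[:,0]>.012];print(np.polyfit(e[:,0],e[:,2],1))
b=Q[(Q[:,0]>.02)&(Q[:,0]<.036)&(Q[:,2]>-.03)&(Q[:,2]<.03)];print('y',np.percentile(b[:,1],[1,99]))
u=np.array([.9949,.1011]);tp=np.array([.4235,.1412])+.133*u;print(tp)
go(tp[0],tp[1],.31,-174.2)
E
```

```text
clock: 13.92
tool_pos: [0.4355, -0.353, 0.3125]
orientation: [-179.8, 0.2, -153.9]
force: [-0.2, -0.3, -2.6]
opening: 0.0619
gripper_force: 30.0
2937 x [-0.01629473  0.03669572] z -0.013992247974965661
[ 0.78811327 -0.01948084]
y [-0.02923971  0.0274892 ]
[0.5558217 0.1546463]
shift [-0.3318  0.4022  0.0006] turn 20.3 j6 -44.9 j1 -19.0 rows 9.0
```

```bash
python3 drive.py '[[-0.038,0.046,0,3,0.04],[-0.076,0.092,0,6,0.04],[-0.115,0.139,0,9,0.04],[-0.153,0.185,0,12,0.04],[-0.191,0.231,0,15,0.04],[-0.229,0.278,0,18,0.04],[-0.267,0.324,0,20.3,0.04],[-0.3,0.364,0,20.3,0.04]]'; python3 drive.py '[[-0.033,0.038,0,0,0.04],[-0.033,0.038,0,0,0.04],[-0.033,0.038,0,0,0.04]]';  python3 - <<'E'
from h import *
go(.5558,.1546,.129,-174.2)
rack((.4235,.1412,0))
E
```

```text
clock: 14.98
tool_pos: [0.5434, 0.1081, 0.3079]
orientation: [-180.0, -0.2, -174.2]
force: [1.4, -0.3, -2.0]
opening: 0.062
gripper_force: 30.0
clock: 15.35
tool_pos: [0.5723, 0.1471, 0.3078]
orientation: [-179.9, -0.2, -174.2]
force: [0.6, -0.7, -1.9]
opening: 0.0619
gripper_force: 30.0
shift [0.0151 0.0093 0.1788] turn 0.0 j6 -117.5 j1 33.3 rows 3.0
rack 0.1486453857507664 -0.009160907870776435 0.3077594250799663
```

```bash
python3 drive.py '[[0.015,0.009,0.03,0,0.04],[0.015,0.009,0.09,0,0.04],[0.015,0.009,0.15,0,0.04],[0.015,0.009,0.179,0,0.04],[0.015,0.009,0.179,0,0.04],[0.035,0.009,0.179,0,0.04],[0.05,0.009,0.179,0,0.04],[0.05,0.009,0.179,0,0.04]]';  python3 - <<'E'
from h import *
rack((.4235,.1412,0))
P=snap('side')[1].reshape(-1,3)
c,n=np.cos(np.radians(5.8)),np.sin(np.radians(5.8));d=P-np.array([.4235,.1412,0]);r=np.stack([d[:,0]*c+d[:,1]*n,-d[:,0]*n+d[:,1]*c,d[:,2]],1)
t=pose()[:3,3]
q=r[(r[:,1]>.0)&(r[:,1]<.06)&(r[:,0]>.03)&(r[:,0]<.15)&(r[:,2]>.07)&(r[:,2]<.16)]
for x in np.arange(.03,.15,.008):
    e=q[abs(q[:,0]-x)<.004]
    if len(e)>3: print(x.round(3),len(e),np.percentile(e[:,2],[2,98]).round(3),e[:,1].max().round(3))
E
```

```text
clock: 16.35
tool_pos: [0.5221, 0.1511, 0.1322]
orientation: [179.9, 0.1, -174.2]
force: [0.4, 0.5, -0.6]
opening: 0.0615
gripper_force: 30.0
rack 0.0990427940918262 -0.00015132162485463098 0.13222783193426263
0.03 7 [0.092 0.108] 0.012
0.038 23 [0.094 0.115] 0.014
0.046 23 [0.098 0.118] 0.012
0.054 16 [0.103 0.117] 0.013
0.062 29 [0.1   0.145] 0.031
0.07 55 [0.101 0.145] 0.034
0.078 50 [0.108 0.144] 0.035
0.086 57 [0.114 0.156] 0.052
0.094 37 [0.125 0.159] 0.055
0.102 32 [0.129 0.159] 0.055
0.11 29 [0.126 0.157] 0.052
0.118 38 [0.114 0.144] 0.033
0.126 51 [0.099 0.144] 0.034
0.134 16 [0.1   0.139] 0.03
```

```bash
cat >> h.py <<'E'
def prof(O=(.4235,.1412,0),ylo=-.04,yhi=.04,cam='top',xhi=.13):
    P=snap(cam)[1].reshape(-1,3);c,n=np.cos(np.radians(5.8)),np.sin(np.radians(5.8));d=P-np.array(O);r=np.stack([d[:,0]*c+d[:,1]*n,-d[:,0]*n+d[:,1]*c,d[:,2]],1)
    q=r[(r[:,1]>ylo)&(r[:,1]<yhi)&(r[:,0]>-.01)&(r[:,0]<xhi)&(r[:,2]>.07)&(r[:,2]<.2)]
    for x in np.arange(-.01,xhi,.008):
        e=q[abs(q[:,0]-x)<.004]
        if len(e)>3: print(x.round(3),len(e),np.percentile(e[:,2],[2,50,98]).round(3),np.percentile(e[:,1],[2,98]).round(3))
E
python3 drive.py '[[0.012,0,0.001,0,0.04],[0.024,0,0.002,0,0.04],[0.024,0,0.002,0,0.04],[0.031,0,-0.004,0,0.04],[0.038,0,-0.01,0,0.04],[0.045,0,-0.016,0,0.04],[0.046,0,-0.019,0,0.04],[0.046,0,-0.019,0,0.04]]';  python3 - <<'E'
from h import *
rack((.4235,.1412,0)); prof(ylo=.0,yhi=.06,cam='side')
E
```

```text
clock: 17.4
tool_pos: [0.4757, 0.146, 0.1491]
orientation: [-180.0, -0.1, -174.2]
force: [0.3, 0.2, -9.3]
opening: 0.0616
gripper_force: 30.0
rack 0.0524231898353205 -0.00046892833371424414 0.14905227244652336
-0.002 36 [0.08  0.086 0.094] [0.001 0.057]
0.006 40 [0.076 0.086 0.107] [0.003 0.052]
0.014 60 [0.071 0.097 0.146] [0.004 0.029]
0.022 82 [0.073 0.129 0.151] [0.001 0.032]
0.03 76 [0.092 0.133 0.156] [0.002 0.033]
0.038 66 [0.097 0.132 0.158] [0.005 0.047]
0.046 76 [0.101 0.145 0.175] [0.02  0.053]
0.054 70 [0.104 0.148 0.176] [0.017 0.053]
0.062 60 [0.108 0.145 0.175] [0.015 0.053]
0.07 56 [0.113 0.144 0.164] [0.017 0.034]
0.078 52 [0.115 0.145 0.163] [0.008 0.033]
0.086 33 [0.118 0.14  0.15 ] [0.004 0.031]
0.094 15 [0.125 0.132 0.138] [0.002 0.025]
```

```bash
python3 drive.py '[[0.003,0,-0.005,0,0.04],[0.009,0,0.003,0,0.04],[0.014,0,0.009,0,0.04],[0.006,-0.003,0.024,0,0.04],[-0.004,-0.006,0.04,0,0.04],[0,-0.006,0.042,0,0.04],[0.004,-0.006,0.044,0,0.04],[0.004,-0.006,0.044,0,0.04]]';  python3 - <<'E'
from h import *
rack((.4235,.1412,0)); prof(ylo=-.02,yhi=.06,cam='side')
E
```

```text
clock: 18.45
tool_pos: [0.4766, 0.1409, 0.1068]
orientation: [180.0, 0.3, -174.1]
force: [9.9, -3.6, 2.3]
opening: 0.0616
gripper_force: 30.0
rack 0.052798893815392156 -0.005667090901914736 0.10679624271599095
-0.002 37 [0.081 0.087 0.095] [0.004 0.056]
0.006 45 [0.078 0.087 0.101] [-0.008  0.053]
0.014 41 [0.073 0.095 0.106] [-0.009  0.023]
0.022 54 [0.076 0.096 0.163] [-0.013  0.028]
0.03 83 [0.078 0.109 0.199] [-0.001  0.055]
0.038 74 [0.082 0.111 0.197] [0.002 0.037]
0.046 72 [0.094 0.128 0.199] [0.004 0.049]
0.054 68 [0.099 0.131 0.198] [0.005 0.049]
0.062 61 [0.103 0.133 0.197] [0.004 0.048]
0.07 58 [0.101 0.181 0.198] [0.006 0.053]
0.078 37 [0.105 0.116 0.199] [-0.012  0.059]
0.086 13 [0.097 0.105 0.15 ] [-0.018  0.017]
```

Pressed home, with a reaction of about 10 N. TCP x/z are (52.8, 106.8) mm against the predicted (52.5, 106). Releasing.

```bash
python3 drive.py '[[0,0,-0.002,0,0.07],[0,0,-0.002,0,0.088],[0,0,-0.002,0,0.088],[0,0,-0.04,0,0.088],[0,0,-0.09,0,0.088],[0,0,-0.15,0,0.088],[0,0,-0.2,0,0.088],[0,-0.06,-0.2,0,0.088]]'; python3 drive.py '[[0,-0.06,0,0,0.088],[0,-0.12,0,0,0.088],[0,-0.18,0,0,0.088],[0,-0.24,0,0,0.088],[0,-0.24,0,0,0.088]]'; python3 - <<'E'
from h import *
from scipy.optimize import least_squares
c,n=np.cos(np.radians(5.8)),np.sin(np.radians(5.8))
Ps=[snap(k)[1].reshape(-1,3) for k in('top','side')]
th=np.radians(32);
for nm,O,L in(('tall',(.412,.2505),.115),('short',(.4235,.1412),.07),('hung',(.4009,.3599),.115)):
    r=[]
    for P in Ps:
        d=P-np.array([*O,0]);r.append(np.stack([d[:,0]*c+d[:,1]*n,-d[:,0]*n+d[:,1]*c,d[:,2]],1))
    r=np.vstack(r)
    # home cup frame: a along axis from mouth, b up-perp, y
    m=np.array([.0203,.0,.0682]);d=r-m;a=d[:,0]*np.cos(th)+d[:,2]*np.sin(th);b=-d[:,0]*np.sin(th)+d[:,2]*np.cos(th)
    k=(abs(b)<.042)&(abs(d[:,1])<.042)&(np.hypot(b,d[:,1])>.024)
    w=k&(a>.012)&(a<L-.006)
    f=least_squares(lambda p:np.hypot(d[w,1]-p[0]-p[2]*a[w],b[w]-p[1]-p[3]*a[w])-.031,[0,0,0,0],loss='soft_l1',f_scale=.002).x
    k=(np.hypot(b,d[:,1])<.028)&(abs(a-L)<.02);
    print(nm,w.sum(),'mouth y,b off',f[:2].round(4),'end y,b off',(f[:2]+f[2:]*L).round(4),'end plane',np.median(a[k]).round(4) if k.any() else None,'vs',L,'res',k.sum())
E
```

```text
clock: 19.5
tool_pos: [0.4812, 0.0827, 0.3096]
orientation: [179.8, 0.4, -173.9]
force: [0.4, -0.1, -1.6]
opening: 0.0874
gripper_force: 0.0
clock: 20.12
tool_pos: [0.5031, -0.1618, 0.3047]
orientation: [-180.0, -0.1, -174.5]
force: [-1.5, 0.6, 0.7]
opening: 0.0876
gripper_force: 0.0
tall 1417 mouth y,b off [0.0016 0.001 ] end y,b off [ 0.0012 -0.0021] end plane 0.1161 vs 0.115 res 211
short 275 mouth y,b off [-0.0056  0.0011] end y,b off [-0.0049  0.0003] end plane 0.0692 vs 0.07 res 115
hung 1990 mouth y,b off [ 0.0011 -0.0005] end y,b off [ 0.0013 -0.0008] end plane 0.1155 vs 0.115 res 249
```

```bash
python3 -c "
from plant import ctrl, snapshot
print(ctrl.close_job())"
```

```text
the job is handed in; nothing more can be done
None
```

Both cups are hung and released, and the job is handed in at about 20 s of the 64 s allowed: depth fits put the tall and hung cups within about 3 mm of home and the short cup within about 6 mm, but no verdict was returned.

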